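Free a locked centrifuge lid with the release rod

ROBOT

A 6-joint arm with a two-finger parallel gripper is mounted at the origin on the work surface. World frame = base frame: x ahead of the robot, y to its left, z up, the work surface at z = 0. Lengths are in m, angles in degrees, forces in N, time in s.
With the tool pointing down it reaches from about 0.25 to 0.725 m from the base axis. Payload 9.7 kg.
Tool frame: the origin (TCP) lies between the finger pads; the fingertips stand 17 mm ahead of it and the grasp point (between the pads) lies 2 mm behind it; z points along the fingers, y is the direction in which the jaws open and shut (so a half turn about z gives the same grasp; the last joint's range is limited). The gripper opens to 85 mm and grips with 20 to 120 N. Pads are 22 mm wide; open, the fingers measure 114 mm over their backs; the gripper's body (76 mm by 85 mm) begins 54 mm behind the grasp point. The pads swing forward as they close: fully open they stand 13 mm farther back than shut.
Start: joints at [-68.067, 4.979, 10.078, 95.1, 0, 90], TCP at [0.205, -0.51, 0.248] pointing down, gripper open.
Joint ranges: [-179.16, 179.16], [-48.56, 103.87], [-65.8, 70.77], [-126.05, 130.52], [-82.76, 87.17], [-180, 180]. Speed limits (degrees/s): [127.2, 127.2, 147.25, 180, 180, 180].

INTERFACE

Orientations are given as [roll, pitch, yaw] about the fixed x, y, z axes, in that order (R = Rz(yaw) Ry(pitch) Rx(roll)).
In Python, from workcell import monitor, cams, order gives the robot as it stands. The module is installed in compiled form; this text tells all that it offers.
- The arm moves only by the shell command python3 -m handwheel 'ROWS' [OPENING] [FORCE]. ROWS is JSON, a list of rows, each a list of 6 numbers: the shift along the tool's x, y, z in m, then the turn, a rotation vector about the tool's x, y, z in degrees. In form: [[tx, ty, tz, wx, wy, wz], ...]. A call has exactly 8 rows; each row shifts and turns the commanded pose from where the row before left it, along the tool's axes as they then stand; what a row does not reach is not made up. A row lasts 1/12 s, in which the tool goes at most 41.7 mm and 7.16 degrees, less where a joint would pass 70% of its speed; a pose out of reach is approached as far as the arm can. A call is refused whole if a number of a shift passes 0.0417 or a number of a turn 7.16, either way. A call with a gripper value outside its range is refused whole. OPENING is the opening, from -1 (shut) to 1 (fully open), set as the call begins (- or left out, the last holds). The fingers move at their own pace and stop on an object; FORCE is the grip in N (left out, the last holds). Time passes only in rows, so rows that do not move let the fingers close, or fill a call up. It gives the time, the measured TCP pose, the force and the opening at its end, in the units of the state.
- monitor.get_obs(): the state, without advancing time (a new reading comes with each control period).
- cams.camera(name): name is "scene" or "top" or "wrist"; returns a dict with "img" (480x640x3 uint8, red, green, blue), "depth" (480x640 float32, m along the optical axis (not along the pixel's ray), 0 where there is no reading), "fx", "fy", "cx", "cy" (pixels), "distortion" ([k1, k2, p1, p2, k3] as OpenCV has them; the pictures are not rectified), "rvec" (rotation vector, rad) and "tvec" (3), from world to camera coordinates, as OpenCV has them; the wrist camera has in their place "tool_from_camera" (4x4, takes a point from camera to tool coordinates, whose origin is the TCP and whose axes are the flange's). Camera axes: x right, y down, z forward; pixel columns grow to the right and rows downward; lengths in m; the calibration is good to about 2 mm. A picture is of the moment at which its call begins: read the wrist's pose just before it.
- order.job_done(): hands the job in, once; it reports no verdict.
The state is a dict: "time": time; "q": joint angles; "qd": joint speeds; "joint_efforts": joint torques, N m; "ee_pos": TCP position; "tcp_rot": TCP orientation; "wrist_force": force on the tool from outside, world axes, zero at the start; "torque": the same for the moment, N m; "opening": finger opening in m.
Only numpy, scipy, OpenCV 4.12 (cv2) and the standard library are available. Lean on these libraries where they do the work, as an engineer would, in place of code of your own. Each camera call takes 0.05 s, during which the arm holds its last target. There are 200 camera calls.

TASK

The power failed and the centrifuge lid is locked shut. Take the plain release rod from the tool stand, put its tip down the release slot in the centrifuge's front deck, feel lightly along the hidden latch bar at the bottom until the tip drops into its hole, and push gently down until the lid springs ajar. Then draw the rod out and hang it back in its own hole of the tool stand, fully down on its collar, leaving everything else as it stood.

Things in the scene. Friction and masses are not known exactly. Their poses are not given: they have to be found in the camera images.
- rod: release rod, 120 g: straight steel shaft, 8 mm across, 95 mm long, flat end with a 1 mm chamfer; above it a steel collar 24 mm across, 6 mm thick (underside 95 mm above the tip), and the handle (see rod_handle). Origin at the middle of the tip's end; z runs up the rod. It hangs upright in one of the stand's three holes, collar on the plate, at any yaw
- rod_handle (a point): middle of the release rod's square black plastic handle, 138 mm above the tip; the handle is 18 x 18 mm, its sides square to the rod's x and y, and 74 mm long (101 to 175 mm above the tip). The only square handle in the stand
- screwdriver: screwdriver with a round waisted handle (28 mm across, top 175 mm above the tip) hanging by its collar in another hole of the stand; leave it hanging. Origin at its tip
- nutdriver: nut driver with a short fat round handle (32 mm across, top 151 mm above the tip) hanging by its collar in the third hole; leave it hanging. Origin at its tip
- stand: aluminium tool stand, fixed: base 250 x 90 mm, raised plate 240 x 70 x 12 mm with its top 110 mm above the bench, an upright at either end. Three through holes, 13 mm wide with a 3 mm chamfer, in a row along the stand's x, 75 mm apart. A hung tool's tip is 15 mm above the bench. Origin at the centre of the underside
- stand_hole0 (a point): mouth of the stand's hole at its -x end, on the plate's top, z up
- stand_hole1 (a point): mouth of the stand's middle hole, on the plate's top
- stand_hole2 (a point): mouth of the stand's hole at its +x end, on the plate's top
- centrifuge: white bench centrifuge, fixed, 320 mm deep (x) and 260 mm wide (y), deck 160 mm above the bench; its front faces its own -x, its lid hinges at the +x end. The front 75 mm of the deck is a strip with a dark display (+y half) and the release slot (-y half). More than 40 N from the rod breaks the latch parts inside. Origin at the centre of the underside
- slot_mouth (a point): centre of the release slot's mouth, level with the deck; axes as the centrifuge's. The slot is 70 mm long along y and 12 mm wide along x, with a 6 mm chamfer all round its mouth and upright walls below
- slot_floor (a point): centre of the slot's floor, 45 mm below the mouth: the flat black latch bar, with one round 12 mm hole on the slot's centre line. The power cut left the bar anywhere, so the hole's centre is up to 22 mm along +y or -y from this point, too deep and dark to see. The bar is sprung: it gives 1 mm per 2 N, up to 6 mm, then stops hard. The release plunger's top is in the hole, 8 mm below the bar's face
- release (a joint): how far the release plunger under the hole is pressed down, m: 0 up, 0.014 at its stop. It starts to move at about 4 N and takes 0.6 N more for each mm; the lid's catch lets go at 6 to 7 mm. It springs back when let go
- lid_front (a point): front edge of the lid's black finger lip, in the middle, 25 mm above the deck (185 mm above the bench) with the lid shut and locked. The lid turns on a hinge 226 mm behind it; when the catch lets go, the lid's spring lifts this edge about 45 mm by itself and holds it there. The lid never comes over the slot
- spare_rotor: spare aluminium rotor, 124 mm across, 76 mm high, bystander. Origin under its centre
- jar: amber jar with a black cap, 68 mm across, 85 mm high, bystander. Origin under its centre
- beaker: glass beaker, 72 mm across, 90 mm high, bystander. Origin under its centre
- tipbox: clear closed pipette-tip box, 120 x 85 x 60 mm, bystander. Origin under its centre
- tube_rack: grey rack with tubes, 190 x 70 mm, 90 mm high, bystander. Origin under its centre
- bottle: white plastic bottle, 64 mm across, 160 mm high, bystander. Origin under its centre

How it is judged:
By the outcome, as a careful person would: the job done as asked, in the order asked, and still so for the second after the job is handed in, with the robot touching nothing.
It also fails if it takes over 72 s, if anything falls off the work surface, if the arm or the gripper's body presses on something with over 40 N, if the wrist force passes 120 N, or if a joint passes its speed limit or range.

## Working session

There is one attempt and no reset: what is moved stays moved. The work goes in short steps, Python scripts to look and compute and a shell command to move; the robot and the scene stay as the last step left them, time stands still between calls to the robot, and variables do not carry over. Pictures are saved under pics/ and viewed, about 8 in all and at most 12, crops included, and the job is handed in when it is done.

```bash
mkdir -p pics
cat > h.py <<'E'
import numpy as np, cv2
from scipy.spatial.transform import Rotation as R
from workcell import monitor, cams, order
def grab(n, save=True):
    o=monitor.get_obs(); c=cams.camera(n)
    if n=="wrist":
        T=np.eye(4); T[:3,:3]=R.from_euler('xyz',o['tcp_rot'],degrees=True).as_matrix(); T[:3,3]=o['ee_pos']
        c['W']=T@np.array(c['tool_from_camera'])
    else:
        M=cv2.Rodrigues(np.array(c['rvec'],float))[0]; T=np.eye(4); T[:3,:3]=M.T; T[:3,3]=-M.T@np.array(c['tvec'],float).ravel(); c['W']=T
    np.save(f'{n}.npy',c,allow_pickle=True)
    return c,o
def load(n): return np.load(f'{n}.npy',allow_pickle=True).item()
def ray(c,u,v):
    K=np.array([[c['fx'],0,c['cx']],[0,c['fy'],c['cy']],[0,0,1.]])
    p=cv2.undistortPoints(np.array([[[u,v]]],float),K,np.array(c['distortion'],float))[0,0]
    return c['W'][:3,:3]@np.array([p[0],p[1],1]), c['W'][:3,3]
def atz(c,u,v,z):
    d,o=ray(c,u,v); return o+d*(z-o[2])/d[2]
def dep(c,u,v):
    d,o=ray(c,u,v); return o+d*c['depth'][int(round(v)),int(round(u))]
def proj(c,P):
    K=np.array([[c['fx'],0,c['cx']],[0,c['fy'],c['cy']],[0,0,1.]])
    V=np.linalg.inv(c['W']); return cv2.projectPoints(np.array(P,float).reshape(-1,1,3),cv2.Rodrigues(V[:3,:3])[0],V[:3,3],K,np.array(c['distortion'],float))[0][:,0]
def save(c,f,crop=None,s=1):
    im=c['img'][...,::-1]
    if crop: u0,v0,u1,v1=crop; im=im[v0:v1,u0:u1]
    cv2.imwrite('pics/'+f,cv2.resize(im,None,fx=s,fy=s,interpolation=cv2.INTER_CUBIC))
E
python3 - <<'E'
from h import *
c,o=grab('top'); print(o); save(c,'top.png'); print(c['W'])
c,o=grab('scene'); save(c,'scene.png'); print(c['W'])
E
```

```text
{'time': 0.0, 'q': array([-6.80662816e+01,  5.00873925e+00,  1.00354671e+01,  9.50998730e+01,
        1.00594567e-04,  9.00014566e+01]), 'qd': array([ 0.02891315,  0.00369299,  0.00711846,  0.04892791, -0.03547403,
       -0.01007609]), 'joint_efforts': array([ 7.02972702e-04, -5.20388246e+01,  4.64807081e+01,  1.61281053e-02,
        4.41179679e-05,  1.13036083e-05]), 'ee_pos': array([ 0.20536674, -0.50999709,  0.24761478]), 'tcp_rot': array([-1.79926855e+02, -9.87348939e-05,  2.19322617e+01]), 'wrist_force': array([ 0.40679827,  0.10806001, -0.84737714]), 'torque': array([-0.04693582, -0.03349719,  0.02023447]), 'opening': 0.08561758333816216}
[[-2.87262376e-02 -9.84816494e-01  1.71205361e-01  1.91961596e-01]
 [-9.99587177e-01  2.83921299e-02 -4.40021799e-03 -4.57765646e-02]
 [-5.27477593e-04 -1.71261085e-01 -9.85225539e-01  1.85696749e+00]
 [ 0.00000000e+00  0.00000000e+00  0.00000000e+00  1.00000000e+00]]
[[ 0.99993102 -0.00661951  0.00970218  0.48982698]
 [-0.01167322 -0.65142646  0.75862198 -1.14656122]
 [ 0.00129855 -0.75868291 -0.65145879  1.05876761]
 [ 0.          0.          0.          1.        ]]
```

View pics/top.png

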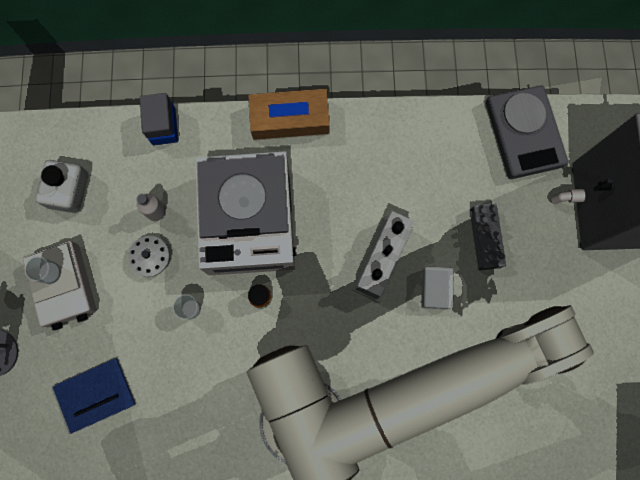

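View pics/scene.png

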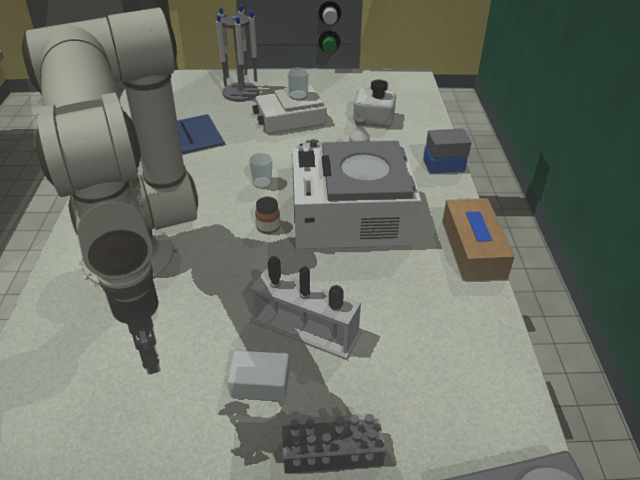

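The top view shows the stand at about (385,250), with handles at (377,273), (388,250) and (398,227). The slot is at about (265,251). In the scene view the thin middle handle at (305,280) looks like the rod. I'll enlarge crops to check.

Run:
```python
from h import *
t=load('top'); s=load('scene')
a=cv2.resize(t['img'][195:305,190:420,::-1],None,fx=3.4,fy=3.4,interpolation=cv2.INTER_CUBIC)
b=cv2.resize(s['img'][130:360,230:370,::-1],None,fx=2.6,fy=2.6,interpolation=cv2.INTER_CUBIC)
cv2.imwrite('pics/tcrop.png',a); 
b2=cv2.resize(s['img'][245:365,240:370,::-1],None,fx=4.6,fy=4.6,interpolation=cv2.INTER_CUBIC); cv2.imwrite('pics/scrop.png',b2)
for u,v in [(377,273),(388,250),(398,227)]: print(dep(t,u,v),atz(t,u,v,.19))
print(dep(t,265,251),atz(t,265,251,.16))
for p in [(215,240),(280,235),(240,165)]: print(dep(t,*p))
```

```text
[ 0.40707304 -0.212865    0.18977624] [ 0.40704417 -0.21284257  0.19      ]
[ 0.46817287 -0.24490596  0.19641192] [ 0.4692394  -0.24567486  0.19      ]
[ 0.53788775 -0.28001697  0.16293337] [ 0.53236067 -0.27627437  0.19      ]
[0.48846271 0.09499873 0.11768081] [0.48124844 0.09157347 0.16      ]
[0.51496796 0.22947856 0.16703042]
[0.52600352 0.04940178 0.15581303]
[0.72426772 0.1567973  0.18279872]
```

View pics/tcrop.png

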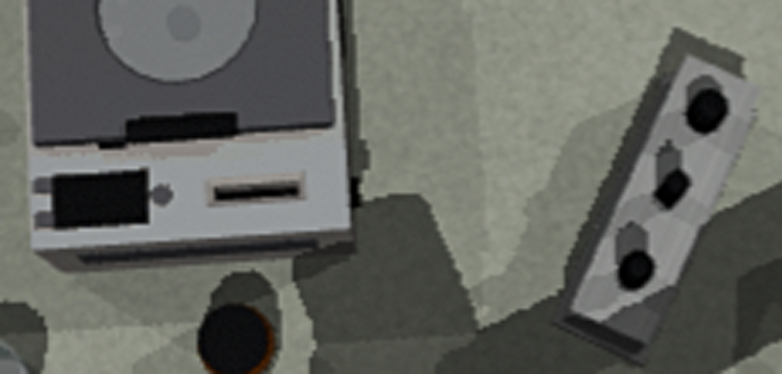

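View pics/scrop.png

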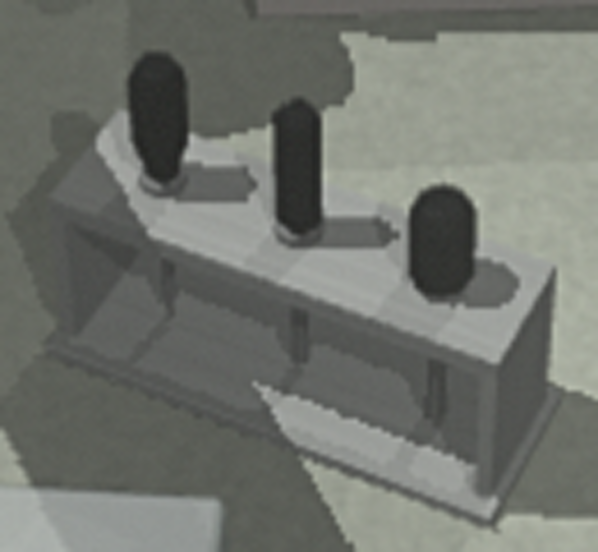

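The square handle is in the middle hole, at about (0.469, -0.245). I'll move over it and use the wrist camera.

```bash
python3 -m handwheel '[[0.036,-0.015,-0.011,0,0,0],[0.036,-0.015,-0.011,0,0,0],[0.036,-0.015,-0.011,0,0,0],[0.036,-0.015,-0.011,0,0,0],[0.036,-0.015,-0.011,0,0,0],[0.036,-0.015,-0.011,0,0,0],[0.036,-0.015,-0.011,0,0,0],[0,0,0,0,0,0]]' 1
python3 - <<'E'
from h import *
c,o=grab('wrist'); print(np.round(c['tool_from_camera'],4)); print(o['ee_pos'],o['tcp_rot']); save(c,'w1.png'); print(proj(c,[[.469,-.245,.19],[.407,-.213,.19],[.532,-.277,.166]]))
E
```

```text
time: 0.77
ee_pos: [0.4037, -0.3147, 0.3268]
tcp_rot: [179.9, -0.1, 22.2]
wrist_force: [0.0, -1.5, -0.4]
opening: 0.0852
[[ 1.000e-03 -9.625e-01 -2.712e-01  6.930e-02]
 [ 1.000e+00  7.000e-04  9.000e-04 -2.000e-04]
 [-7.000e-04 -2.712e-01  9.625e-01 -1.248e-01]
 [ 0.000e+00  0.000e+00  0.000e+00  1.000e+00]]
[ 0.40374808 -0.31472411  0.3268424 ] [ 1.79948318e+02 -1.35663415e-01  2.22258806e+01]
[[259.35737274  92.03838971]
 [180.78281991 165.58050439]
 [344.50319501  19.98311288]]
```

View pics/w1.png

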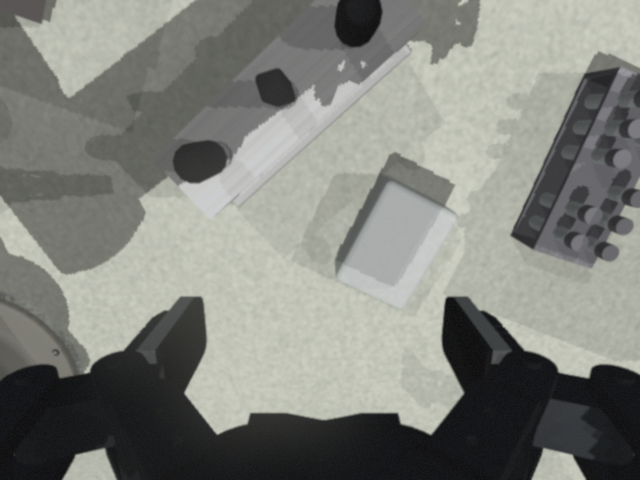

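The wrist view shows the handle top at about (274,85), a rotated square, with the nut driver and screwdriver on either side. I'll centre it before measuring its yaw.

```bash
python3 -m handwheel '[[0.02,-0.014,-0.008,0,0,0],[0.02,-0.014,-0.008,0,0,0],[0.01,-0.007,-0.004,0,0,0],[0,0,0,0,0,0],[0,0,0,0,0,0],[0,0,0,0,0,0],[0,0,0,0,0,0],[0,0,0,0,0,0]]' -0.2
python3 - <<'E'
from h import *
c,o=grab('wrist'); print(o['ee_pos'],o['tcp_rot']); p=proj(c,[[.469,-.245,.19]])[0]; print(p)
u,v=[int(x) for x in p]; u0=max(u-70,0);v0=max(v-50,0); print(u0,v0); save(c,'w2.png',(u0,v0,u0+140,v0+105),5.6)
E
```

```text
time: 1.48
ee_pos: [0.4327, -0.2683, 0.3449]
tcp_rot: [-180.0, 0.0, 21.9]
wrist_force: [0.2, -0.5, 0.0]
opening: 0.034
[ 0.43273082 -0.26828599  0.34489643] [-1.79978804e+02  2.63556582e-02  2.18604468e+01]
[312.05602776 160.88030502]
242 110
```

View pics/w2.png

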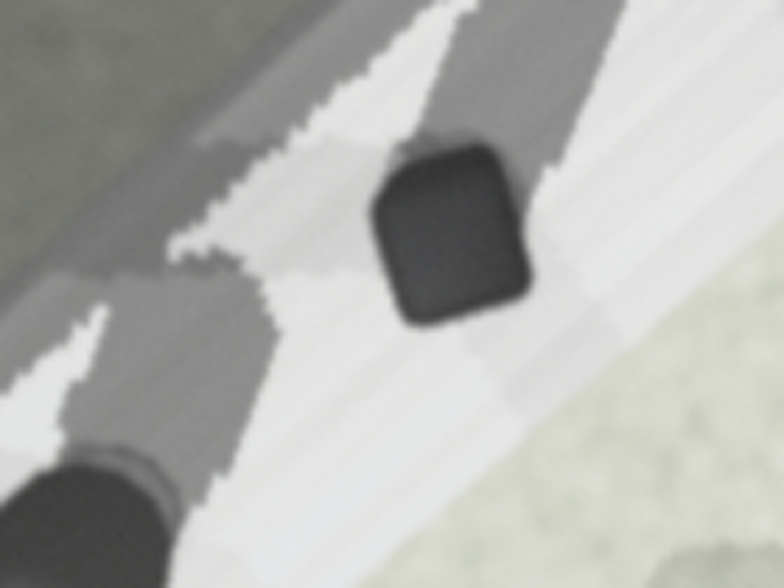

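Run:
```python
from h import *
c=load('wrist'); o=monitor.get_obs()
f=lambda x,y: atz(c,242+x/5.6,110+y/5.6,.19)
BL,BR,TR,TL=f(403,328),f(535,292),f(498,143),f(372,185)
for a,b in [(BL,BR),(BR,TR),(TR,TL),(TL,BL)]:
    d=b-a; print(np.linalg.norm(d), np.degrees(np.arctan2(d[1],d[0])))
P=(BL+BR+TR+TL)/4; print(P, f(455,237), dep(c,242+455/5.6,110+237/5.6))
print(R.from_euler('xyz',o['tcp_rot'],degrees=True).inv().apply(P-o['ee_pos']))
# depth-based centroid of the handle top
D=c['depth']; pts=np.array([dep(c,u,v) for u in range(295,350) for v in range(125,180)])
m=pts[(abs(pts[:,2]-.19)<.006)]; print(len(m),m.mean(0)); print(cv2.minAreaRect((m[:,:2]*1000).astype(np.float32)))
```

```text
0.016944409784298963 -52.92653048732798
0.018550779047320973 36.47085455424096
0.01616175028128612 129.93269994825602
0.017771606163222514 -146.1454132897502
[ 0.47709283 -0.24969856  0.19      ] [ 0.47730213 -0.25001198  0.19      ] [ 0.47723713 -0.25003746  0.1890779 ]
[ 0.04804386 -0.00062598  0.1549783 ]
650 [ 0.47602445 -0.24962842  0.18868427]
((475.78900146484375, -249.67845153808594), (18.000347137451172, 17.933366775512695), 38.75093460083008)
```

```bash
python3 -m handwheel '[[0.0235,-0.0005,0.0,0,0,0],[0.0235,-0.0005,0.0,0,0,0],[0,0,0.02,0,0,-5.2],[0,0,0.03,0,0,-5.2],[0,0,0.03,0,0,-5.2],[0,0,0.02,0,0,0],[0,0,0.01,0,0,0],[0,0,0,0,0,0]]' 0
cat >> h.py <<'E'
def rect(c,z,guess,tol=.006,r=.03):
    v,u=np.mgrid[0:480,0:640]; K=np.array([[c['fx'],0,c['cx']],[0,c['fy'],c['cy']],[0,0,1.]])
    p=cv2.undistortPoints(np.stack([u.ravel(),v.ravel()],1).astype(float)[:,None],K,np.array(c['distortion'],float))[:,0]
    d=c['depth'].ravel(); P=np.c_[p*d[:,None],d]@c['W'][:3,:3].T+c['W'][:3,3]
    m=(d>0)&(abs(P[:,2]-z)<tol)&(np.linalg.norm(P[:,:2]-guess,axis=1)<r)
    return P[m]
E
python3 - <<'E'
from h import *
c,o=grab('wrist'); print(o['ee_pos'],o['tcp_rot'],o['opening'])
m=rect(c,.19,[.476,-.25],.006,.018); print(len(m),m.mean(0),cv2.minAreaRect((m[:,:2]*1000).astype(np.float32)))
save(c,'w3.png')
E
```

```text
time: 2.2
ee_pos: [0.4756, -0.2489, 0.2331]
tcp_rot: [-179.8, 0.1, 37.5]
wrist_force: [0.9, 1.1, 0.3]
opening: 0.0428
[ 0.47557171 -0.24894606  0.23307684] [-1.79815496e+02  8.91968955e-02  3.74680468e+01] 0.04284570248930574
1431 [ 0.47683642 -0.24885203  0.1885729 ] ((476.2295227050781, -249.24813842773438), (17.86795425415039, 17.929105758666992), 40.382076263427734)
```

View pics/w3.png

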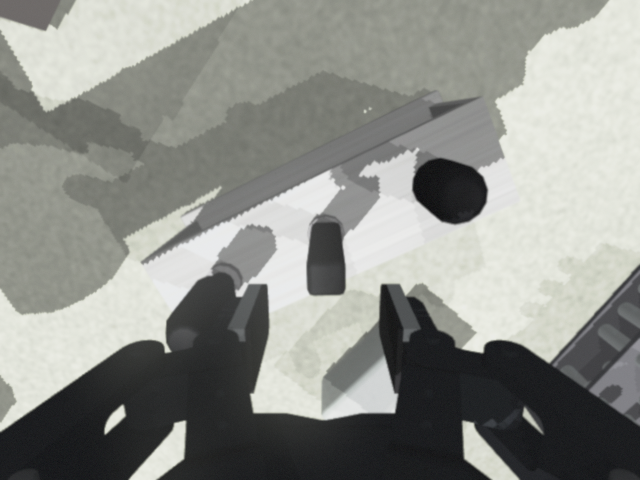

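The handle sits centred between the fingers, top at (325,280), and is nearly square to them. I'll descend and grip.

```bash
python3 -m handwheel '[[0.001,0,0.005,0,0,-2],[0,0,0.015,0,0,0],[0,0,0.015,0,0,0],[0,0,0.015,0,0,0],[0,0,0.015,0,0,0],[0,0,0.01,0,0,0],[0,0,0.005,0,0,0],[0,0,0,0,0,0]]' -0.2
python3 -m handwheel '[[0,0,0,0,0,0],[0,0,0,0,0,0],[0,0,0,0,0,0],[0,0,0,0,0,0],[0,0,0,0,0,0],[0,0,0,0,0,0],[0,0,0,0,0,0],[0,0,0,0,0,0]]' -1 40
```

```text
time: 2.92
ee_pos: [0.4773, -0.2485, 0.1554]
tcp_rot: [-180.0, 0.0, 39.5]
wrist_force: [0.3, -0.9, -0.4]
opening: 0.0339
time: 3.58
ee_pos: [0.4777, -0.2487, 0.1565]
tcp_rot: [179.9, -0.0, 39.5]
wrist_force: [-1.5, 0.2, 5.7]
opening: 0.0173
```

```bash
python3 -m handwheel '[[0,0,-0.01,0,0,0],[0,0,-0.02,0,0,0],[0,0,-0.025,0,0,0],[0,0,-0.03,0,0,0],[0,0,-0.03,0,0,0],[0,0,-0.03,0,0,0],[0,0,-0.03,0,0,0],[0,0,-0.01,0,0,0]]'
python3 - <<'E'
from h import *
t=load('top')
f=lambda x,y: atz(t,190+x/3.4,195+y/3.4,.16)
L,Rr=f(215,193),f(300,188); print(L,Rr)
print(f(257,190), f(256,191)); a,b=f(35,250),f(352,235); print(a,b)
for d in (Rr-L,b-a): print(np.linalg.norm(d),np.degrees(np.arctan2(d[1],d[0]))+90)
print(monitor.get_obs()['wrist_force'], monitor.get_obs()['opening'])
E
```

```text
time: 4.25
ee_pos: [0.4774, -0.2484, 0.3453]
tcp_rot: [179.7, -0.1, 39.5]
wrist_force: [0.8, 0.4, -1.0]
opening: 0.0174
[0.48003718 0.12424325 0.16      ] [0.48217649 0.05485031 0.16      ]
[0.48153207 0.08993729 0.16      ] [0.4807293  0.09076498 0.16      ]
[0.43723212 0.27159432 0.16      ] [0.44228776 0.01334915 0.16      ]
0.06942591289594083 1.7658044680874951
0.2582946439192079 1.1215318950031872
[ 0.8340424   0.38884164 -0.99150818] 0.017368106901180527
```

```bash
python3 -m handwheel '[[0.01,-0.0163,0,0,0,0],[0.02,-0.0325,0,0,0,0],[0.02,-0.0325,0,0,0,0],[0.02,-0.0325,0,0,0,0],[0.02,-0.0325,0,0,0,0],[0.02,-0.0325,0,0,0,0],[0.02,-0.0325,0,0,0,0],[0.02,-0.0325,0,0,0,0]]'
python3 -m handwheel '[[0.02,-0.0325,0,0,0,0],[0.0094,-0.0153,0,0,0,4],[0,0,0,0,0,7],[0,0,0,0,0,7],[0,0,0,0,0,7],[0,0,0,0,0,7],[0,0,0,0,0,6],[0,0,0,0,0,0]]'
python3 - <<'E'
from h import *
c,o=grab('wrist'); print(o['ee_pos'],o['tcp_rot']); save(c,'w4.png'); print(proj(c,[[.481,.0905,.16]]))
E
```

```text
time: 4.92
ee_pos: [0.4369, 0.0367, 0.341]
tcp_rot: [180.0, -0.0, 39.5]
wrist_force: [0.8, -0.3, -1.3]
opening: 0.0174
time: 5.58
ee_pos: [0.4352, 0.0422, 0.3408]
tcp_rot: [-178.1, 0.1, 4.4]
wrist_force: [0.5, 0.3, -1.4]
opening: 0.0176
[0.43523922 0.04223865 0.34079046] [-1.78056239e+02  1.16791319e-01  4.41646374e+00]
[[272.81333926 147.50683431]]
```

View pics/w4.png

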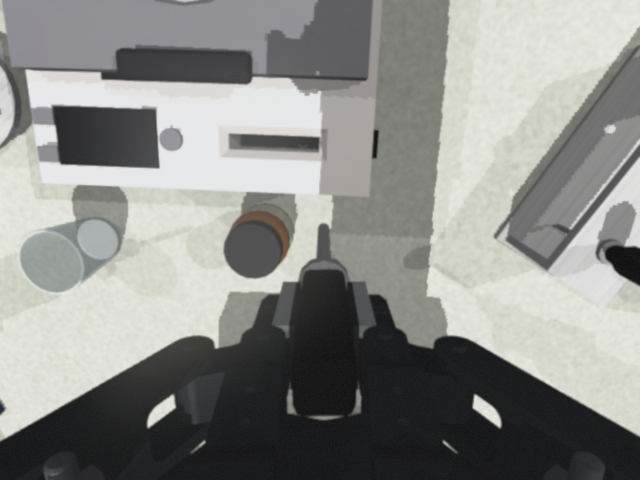

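The slot's chamfered mouth has corners at (220,126), (325,128), (325,159) and (219,156). The arm was still settling, so I'll close in, let it rest and measure again.

```bash
python3 - <<'E'
from h import *
c=load('wrist')
q=[atz(c,*p,.16) for p in [(219.5,126),(325,128),(325.5,159),(219,156)]]
print(np.mean(q,0)); 
for a,b in zip(q,q[1:]+q[:1]): d=b-a; print(np.linalg.norm(d),np.degrees(np.arctan2(d[1],d[0])))
E
python3 -m handwheel '[[0,-0.02,0.005,0,0,0],[0,-0.018,0.005,0,0,0],[0,0,0,0,0,0],[0,0,0,0,0,0],[0,0,0,0,0,0],[0,0,0,0,0,0],[0,0,0,0,0,0],[0,0,0,0,0,0]]'
python3 - <<'E'
from h import *
c,o=grab('wrist'); print(o['ee_pos'],o['tcp_rot'],o['q'])
p=proj(c,[[.481,.09,.16]])[0]; u0,v0=int(p[0])-80,max(int(p[1])-55,0); print(u0,v0); save(c,'w5.png',(u0,v0,u0+160,v0+110),5)
E
```

```text
[0.48474789 0.09128011 0.16      ]
0.07883571437570944 -86.63599232430363
0.02270779022575719 -174.5281685106541
0.08115958866495518 92.98837864136908
0.022210179958369748 -0.4747186374958337
time: 6.3
ee_pos: [0.434, 0.0611, 0.3318]
tcp_rot: [-177.1, 0.1, 6.3]
wrist_force: [0.2, 0.6, -1.5]
opening: 0.0175
[0.43404591 0.06110864 0.33184837] [-1.77109592e+02  1.10868096e-01  6.30381412e+00] [  6.2472045   -7.32081676   7.44469735 104.87924036   2.89029744
 179.94331838]
223 92
```

View pics/w5.png

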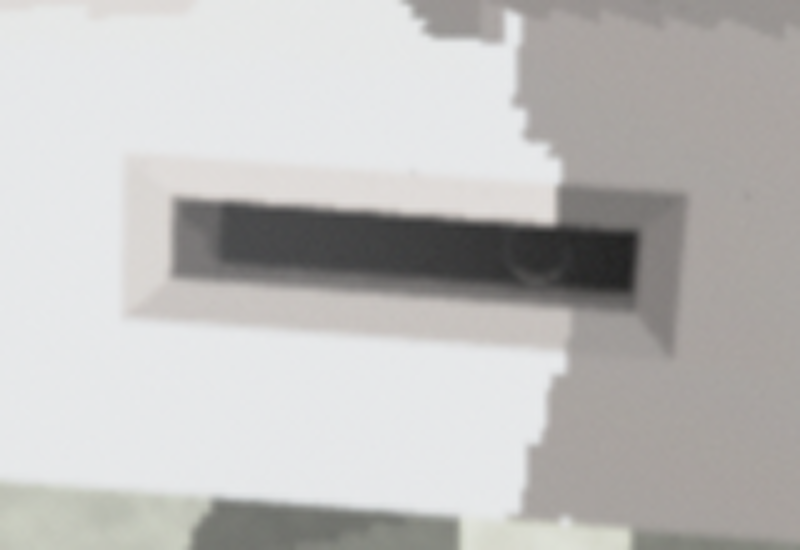

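The crop shows the mouth corners, and a faint ring on the dark floor at crop (538,250), which may be the hole. Joint 6 has hit its limit and is tilting the tool, so I'll turn back to a yaw of about 20°.

```bash
python3 - <<'E'
from h import *
c=load('wrist')
f=lambda x,y,z: atz(c,223+x/5,92+y/5,z)
q=[f(*p,.16) for p in [(123,155),(687,195),(675,357),(123,318)]]
print(np.mean(q,0)); 
for a,b in zip(q,q[1:]+q[:1]): d=b-a; print(np.linalg.norm(d),np.degrees(np.arctan2(d[1],d[0])))
print('hole',f(538,248,.115), f(502,248,.115),f(574,248,.115),'bar left end',f(220,232,.115))
E
python3 -m handwheel '[[0,0,0,0,0,-5],[0,0,0,0,0,-5],[0,0,0,0,0,-4],[0,0,0,0,0,0],[0,0,0,0,0,0],[0,0,0,0,0,0],[0,0,0,0,0,0],[0,0,0,0,0,0]]'
python3 -c "from h import *; print(monitor.get_obs()['q'])"
```

```text
[0.48405645 0.0905416  0.16      ]
0.08170429156433168 -87.55556678850596
0.023096198837759593 -176.61767075554184
0.08166606220209217 92.61055197738226
0.023333599954169167 3.4675150352007895
hole [0.48510825 0.07202301 0.115     ] [0.48442654 0.07800155 0.115     ] [0.48578991 0.06605481 0.115     ] bar left end [0.48170563 0.1254169  0.115     ]
time: 7.02
ee_pos: [0.4341, 0.0611, 0.3318]
tcp_rot: [-177.2, -0.6, 20.2]
wrist_force: [0.0, 0.5, -1.0]
opening: 0.0177
[  6.23947474  -7.32003152   7.43677833 104.87493778   2.89497121
 166.00752891]
```

The ring measures 12.0 mm, so it is the hole. It lies about 18.5 mm to −y of the slot centre, which is at (0.4841, 0.0905) with yaw about 2.5°. Next I'll take out the tilt.

```bash
cat >> h.py <<'E'
def togo(P,yaw,o=None):
    o=o or monitor.get_obs(); Rn=R.from_euler('xyz',o['tcp_rot'],degrees=True); Rt=R.from_euler('xyz',[180,0,yaw],degrees=True)
    print('turn',np.round((Rn.inv()*Rt).as_rotvec(degrees=True),2),'shift now-axes',np.round(Rn.inv().apply(np.array(P)-o['ee_pos']),4),'shift target-axes',np.round(Rt.inv().apply(np.array(P)-o['ee_pos']),4))
E
python3 -c "
from h import *
togo([.4846,.080,.3318],20)"
```

```text
turn [-2.84 -0.58  0.23] shift now-axes [ 0.054  -0.0003  0.0005] shift target-axes [ 0.054  -0.0005 -0.    ]
```

```bash
python3 -m handwheel '[[0,0,0,-2.84,-0.58,0.2],[0.014,0,0,0,0,0],[0.02,0,0,0,0,0],[0.014,0,0,0,0,0],[0.006,-0.0005,0,0,0,0],[0,0,0,0,0,0],[0,0,0,0,0,0],[0,0,0,0,0,0]]'
python3 - <<'E'
from h import *
c,o=grab('wrist'); togo([.4846,.080,.3318],20,o); print(o['tcp_rot'],o['wrist_force'])
Rt=R.from_euler('xyz',o['tcp_rot'],degrees=True)
tip=o['ee_pos']+Rt.apply([0,0,.1395]); p=proj(c,[tip])[0]; print(tip,p)
u0,v0=int(p[0])-80,int(p[1])-70; print(u0,v0,dep(c,*p)); save(c,'w6.png',(u0,v0,u0+160,v0+120),5)
E
```

```text
time: 7.68
ee_pos: [0.484, 0.0799, 0.332]
tcp_rot: [180.0, 0.0, 20.1]
wrist_force: [-0.4, 0.0, -1.0]
opening: 0.0174
turn [0.   0.01 0.08] shift now-axes [0.0006 0.0001 0.0002] shift target-axes [0.0006 0.0001 0.0002]
[1.79997771e+02 7.62487130e-03 2.00798001e+01] [-0.42700096  0.00340549 -1.00960269]
[0.48397344 0.07986006 0.19245549] [323.67048534 225.79523167]
243 155 [0.4856663  0.08048631 0.19933719]
```

View pics/w6.png

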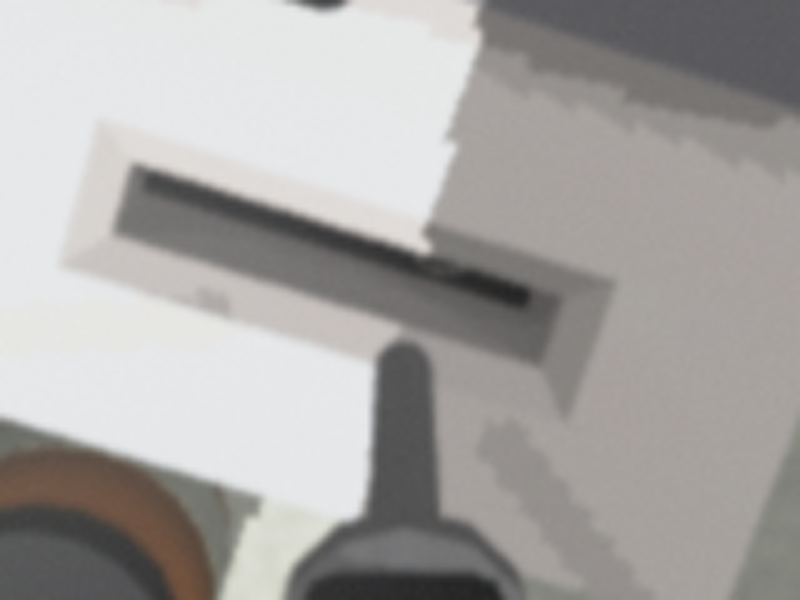

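Run:
```python
from h import *
c=load('wrist');o=monitor.get_obs()
f=lambda x,y,z: atz(c,243+x/5,155+y/5,z)
q=[f(*p,.16) for p in [(100,118),(615,282),(568,422),(60,268)]]
m=np.mean(q,0); print(m)
for a,b in zip(q,q[1:]+q[:1]): d=b-a; print(np.linalg.norm(d),np.degrees(np.arctan2(d[1],d[0])))
Rt=R.from_euler('xyz',o['tcp_rot'],degrees=True)
for a in ([.0035,0,.1395],[.004,0,.1385],[0,.004,.12],[0,-.004,.12],[0,0.004,.1],[0,-.004,.1]):
    print(a,(proj(c,[o['ee_pos']+Rt.apply(a)])[0]-[243,155])*5)
a=np.radians(2.5); u=np.array([np.sin(a),-np.cos(a)])
for s in (.0105,.0185): print(m[:2]+u*s)
```

```text
[0.48436574 0.0904963  0.16      ]
0.08118883610497593 -87.77616959201285
0.02317540343655244 -176.54147332863948
0.08134464414279403 92.6832024973062
0.023824716011547793 3.056399471631258
[0.0035, 0, 0.1395] [403.864378   329.10134535]
[0.004, 0, 0.1385] [403.87478836 327.30630611]
[0, 0.004, 0.12] [435.41249314 392.94779961]
[0, -0.004, 0.12] [372.51432666 392.89444494]
[0, 0.004, 0.1] [438.14081305 439.3531594 ]
[0, -0.004, 0.1] [370.09137447 439.29679758]
[0.48482374 0.08000629]
[0.4851727  0.07201391]
```

```bash
python3 -m handwheel '[[0.0019,0.0003,0,0,0,0],[0,0,0.008,0,0,0],[0,0,0.009,0,0,0],[0,0,0.009,0,0,0],[0,0,0.009,0,0,0],[0,0,0.007,0,0,0],[0,0,0.004,0,0,0],[0,0,0,0,0,0]]'
```

```text
time: 8.4
ee_pos: [0.4861, 0.0804, 0.2845]
tcp_rot: [-180.0, 0.1, 20.1]
wrist_force: [0.3, -0.0, -1.5]
opening: 0.0179
```

```bash
python3 -m handwheel '[[0,0,0.005,0,0,0],[0,0,0.006,0,0,0],[0,0,0.006,0,0,0],[0,0,0.004,0,0,0],[0,0,0.002,0,0,0],[0,0,0.001,0,0,0],[0,0,0,0,0,0],[0,0,0,0,0,0]]'; python3 -m handwheel '[[0,0,0.001,0,0,0],[0,0,0.001,0,0,0],[0,0,0.001,0,0,0],[0,0,0.001,0,0,0],[0,0,0.001,0,0,0],[0,0,0,0,0,0],[0,0,0,0,0,0],[0,0,0,0,0,0]]'
```

```text
time: 9.07
ee_pos: [0.4865, 0.0805, 0.2619]
tcp_rot: [180.0, -0.0, 20.1]
wrist_force: [0.2, 1.0, -1.0]
opening: 0.0178
time: 9.73
ee_pos: [0.4865, 0.0805, 0.2568]
tcp_rot: [180.0, -0.0, 20.1]
wrist_force: [0.4, -0.5, -2.2]
opening: 0.0173
```

```bash
python3 -m handwheel '[[0,0,0.001,0,0,0],[0,0,0.001,0,0,0],[0,0,0.001,0,0,0],[0,0,0,0,0,0],[0,0,0,0,0,0],[0,0,0,0,0,0],[0,0,0,0,0,0],[0,0,0,0,0,0]]'
```

```text
time: 10.4
ee_pos: [0.4865, 0.0805, 0.2539]
tcp_rot: [180.0, -0.0, 20.1]
wrist_force: [-0.7, -0.9, 4.0]
opening: 0.0174
```

```bash
python3 -m handwheel '[[-0.0003,0.00095,-0.0005,0,0,0],[-0.0003,0.00095,0,0,0,0],[-0.0003,0.00095,0,0,0,0],[-0.0003,0.00095,0,0,0,0],[-0.0003,0.00095,0,0,0,0],[0,0,0,0,0,0],[0,0,0,0,0,0],[0,0,0,0,0,0]]';python3 -m handwheel '[[-0.0003,0.00095,0,0,0,0],[-0.0003,0.00095,0,0,0,0],[0,0,0,0,0,0],[0,0,0,0,0,0],[0,0,0,0,0,0],[0,0,0,0,0,0],[0,0,0,0,0,0],[0,0,0,0,0,0]]'
```

```text
time: 11.07
ee_pos: [0.4865, 0.0753, 0.2537]
tcp_rot: [180.0, 0.1, 20.1]
wrist_force: [-0.3, 0.6, -1.8]
opening: 0.0178
time: 11.73
ee_pos: [0.4868, 0.0735, 0.2543]
tcp_rot: [180.0, 0.0, 20.1]
wrist_force: [0.4, 0.2, -1.4]
opening: 0.0177
```

```bash
python3 -m handwheel '[[-0.0002,0.0007,0.001,0,0,0],[0,0,0.001,0,0,0],[0,0,0.001,0,0,0],[0,0,0.001,0,0,0],[0,0,0.001,0,0,0],[0,0,0,0,0,0],[0,0,0,0,0,0],[0,0,0,0,0,0]]';python3 -m handwheel '[[0,0,0.001,0,0,0],[0,0,0.001,0,0,0],[0,0,0.001,0,0,0],[0,0,0.001,0,0,0],[0,0,0,0,0,0],[0,0,0,0,0,0],[0,0,0,0,0,0],[0,0,0,0,0,0]]'
```

```text
time: 12.4
ee_pos: [0.4868, 0.0728, 0.2493]
tcp_rot: [180.0, -0.0, 20.1]
wrist_force: [0.2, 0.3, -1.5]
opening: 0.0177
time: 13.07
ee_pos: [0.487, 0.0728, 0.2457]
tcp_rot: [180.0, -0.1, 20.1]
wrist_force: [-0.1, -0.9, 5.1]
opening: 0.0174
```

On the plunger: about 6 N at 2 mm. I'll keep pushing gently.

```bash
python3 -m handwheel '[[0,0,0.001,0,0,0],[0,0,0.001,0,0,0],[0,0,0.001,0,0,0],[0,0,0,0,0,0],[0,0,0,0,0,0],[0,0,0,0,0,0],[0,0,0,0,0,0],[0,0,0,0,0,0]]';python3 -m handwheel '[[0,0,0.001,0,0,0],[0,0,0.001,0,0,0],[0,0,0.0005,0,0,0],[0,0,0,0,0,0],[0,0,0,0,0,0],[0,0,0,0,0,0],[0,0,0,0,0,0],[0,0,0,0,0,0]]'
python3 - <<'E'
from h import *
s0=load('scene'); s,o=grab('scene')
for u,v in [(320,165),(326,165),(340,155),(335,180)]: print(dep(s0,u,v),dep(s,u,v))
E
```

```text
time: 13.73
ee_pos: [0.487, 0.0728, 0.2428]
tcp_rot: [180.0, -0.1, 20.1]
wrist_force: [-0.6, -0.5, 6.6]
opening: 0.0175
time: 14.4
ee_pos: [0.487, 0.0728, 0.2405]
tcp_rot: [180.0, -0.1, 20.1]
wrist_force: [-0.7, -0.8, 7.7]
opening: 0.0177
[0.51872841 0.18206603 0.16424082] [0.51885748 0.18799941 0.16024604]
[0.5335503  0.13790634 0.1938735 ] [0.53516455 0.18532843 0.16194191]
[0.57322689 0.19745949 0.18617015] [0.57019763 0.14864184 0.21786472]
[0.5553876  0.0828494  0.18458921] [0.55246016 0.02795322 0.22362341]
```

The lid is ajar: its front reads 0.224 m, up from 0.185 m. I'll draw the rod straight out.

```bash
python3 -m handwheel '[[0,0,-0.005,0,0,0],[0,0,-0.01,0,0,0],[0,0,-0.015,0,0,0],[0,0,-0.015,0,0,0],[0,0,-0.02,0,0,0],[0,0,-0.02,0,0,0],[0,0,-0.015,0,0,0],[0,0,-0.002,0,0,0]]'
python3 - <<'E'
from h import *
s,o=grab('scene'); print(o['wrist_force'])
for u,v in [(340,155),(335,180)]: print(dep(s,u,v))
togo([.4775,-.2486,.35],20)
save(s,'s2.png',(280,80,440,260),3.3)
E
```

```text
time: 15.12
ee_pos: [0.4872, 0.0728, 0.3443]
tcp_rot: [180.0, -0.2, 20.1]
wrist_force: [2.0, 0.3, -1.5]
opening: 0.0175
[ 1.96025869  0.32414564 -1.4804489 ]
[0.56986499 0.14328126 0.22134504]
[0.55247371 0.02820746 0.22344263]
turn [ 0.02 -0.11  0.09] shift now-axes [-0.1196  0.2985 -0.007 ] shift target-axes [-0.1191  0.2987 -0.0069]
```

View pics/s2.png

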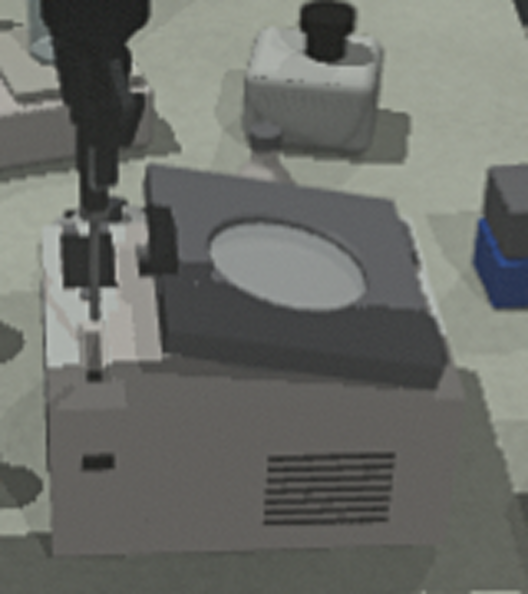

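The picture shows the lid clearly ajar and the rod clear above the slot. I'll carry it back to the stand.

```bash
python3 -m handwheel '[[-0.0075,0.0187,-0.001,0,0,0],[-0.015,0.0373,-0.001,0,0,0],[-0.015,0.0373,-0.001,0,0,0],[-0.015,0.0373,-0.001,0,0,0],[-0.015,0.0373,-0.001,0,0,0],[-0.015,0.0373,-0.001,0,0,0],[-0.015,0.0373,0,0,0,0],[-0.015,0.0373,0,0,0,0]]'
python3 -m handwheel '[[-0.0072,0.0188,0,0,0,0],[0,0,0,0,0,-6.5],[0,0,0,0,0,-6.5],[0,0,0,0,0,-6.4],[0,0,0,0,0,0],[0,0,0,0,0,0],[0,0,0,0,0,0],[0,0,0,0,0,0]]'
python3 - <<'E'
from h import *
c,o=grab('wrist'); togo([.4775,-.2486,.35],39.5,o); print(o['tcp_rot'],o['ee_pos'],o['q'])
save(c,'w7.png',(200,60,440,240),3.3)
E
```

```text
time: 15.83
ee_pos: [0.4766, -0.2306, 0.3465]
tcp_rot: [-179.9, 0.1, 20.1]
wrist_force: [0.9, -0.0, -0.9]
opening: 0.0175
time: 16.5
ee_pos: [0.477, -0.2486, 0.3474]
tcp_rot: [-180.0, 0.0, 39.4]
wrist_force: [0.3, 0.2, -1.1]
opening: 0.0174
turn [-0.02  0.01 -0.13] shift now-axes [ 0.0004  0.0003 -0.0026] shift target-axes [ 0.0004  0.0003 -0.0026]
[-1.79976993e+02  1.15752209e-02  3.93650592e+01] [ 0.4770245  -0.24857751  0.34740939] [-2.75232196e+01  7.00047555e+00  2.35923050e+01  1.06617534e+02
 -1.61528977e-03  1.13111724e+02]
```

View pics/w7.png

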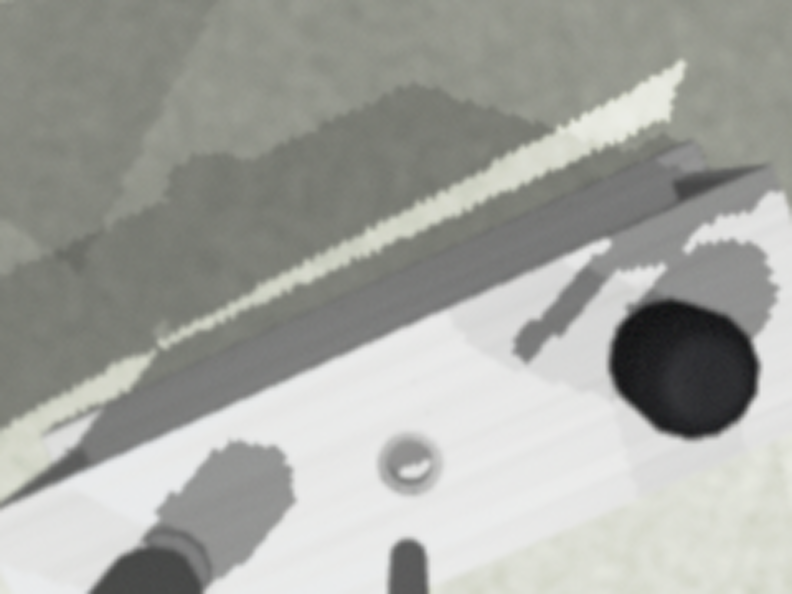

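The hole shows at crop (410,463), free and ahead of the rod tip. I'll compare its position with the TCP.

Run:
```python
from h import *
c=load('wrist'); o=monitor.get_obs()
P=atz(c,200+410/3.3,60+463/3.3,.11); print(P); togo([P[0],P[1],.3474],39.4)
a,b=atz(c,200+378/3.3,60+463/3.3,.11),atz(c,200+442/3.3,60+463/3.3,.11); print(np.linalg.norm(a-b))
Rt=R.from_euler('xyz',o['tcp_rot'],degrees=True)
print((proj(c,[o['ee_pos']+Rt.apply([.004,0,.139])])[0]-[200,60])*3.3)
```

```text
[ 0.47630422 -0.25006915  0.11      ]
turn [-0.01  0.01  0.  ] shift now-axes [-0.0015  0.0007  0.0002] shift target-axes [-0.0015  0.0007  0.0002]
0.017845788627402787
[407.29779778 528.94478523]
```

```bash
python3 -m handwheel '[[0,0.0005,0.005,0,0,0],[0,0,0.015,0,0,0],[0,0,0.02,0,0,0],[0,0,0.02,0,0,0],[0,0,0.015,0,0,0],[0,0,0.008,0,0,0],[0,0,0.003,0,0,0],[0,0,0,0,0,0]]'
python3 -m handwheel '[[0,0,0.003,0,0,0],[0,0,0.004,0,0,0],[0,0,0.004,0,0,0],[0,0,0.004,0,0,0],[0,0,0.003,0,0,0],[0,0,0.002,0,0,0],[0,0,0,0,0,0],[0,0,0,0,0,0]]'
```

```text
time: 17.22
ee_pos: [0.4772, -0.249, 0.2614]
tcp_rot: [-180.0, 0.0, 39.5]
wrist_force: [-0.3, -0.0, -0.7]
opening: 0.0173
time: 17.88
ee_pos: [0.4773, -0.2491, 0.2417]
tcp_rot: [-180.0, 0.0, 39.5]
wrist_force: [-0.5, -1.5, -0.1]
opening: 0.0177
```

```bash
python3 -m handwheel '[[0,0,0.008,0,0,0],[0,0,0.012,0,0,0],[0,0,0.014,0,0,0],[0,0,0.014,0,0,0],[0,0,0.012,0,0,0],[0,0,0.008,0,0,0],[0,0,0.004,0,0,0],[0,0,0,0,0,0]]'
python3 -m handwheel '[[0,0,0.003,0,0,0],[0,0,0.003,0,0,0],[0,0,0.002,0,0,0],[0,0,0.001,0,0,0],[0,0,0.001,0,0,0],[0,0,0,0,0,0],[0,0,0,0,0,0],[0,0,0,0,0,0]]'
```

```text
time: 18.55
ee_pos: [0.477, -0.249, 0.1689]
tcp_rot: [-179.9, 0.0, 39.5]
wrist_force: [0.3, -0.3, -1.8]
opening: 0.0173
time: 19.22
ee_pos: [0.4774, -0.2492, 0.1599]
tcp_rot: [180.0, -0.0, 39.5]
wrist_force: [-0.6, -0.3, -1.1]
opening: 0.0171
```

```bash
python3 -m handwheel '[[0,0,0.001,0,0,0],[0,0,0.001,0,0,0],[0,0,0.001,0,0,0],[0,0,0.0005,0,0,0],[0,0,0,0,0,0],[0,0,0,0,0,0],[0,0,0,0,0,0],[0,0,0,0,0,0]]'
```

```text
time: 19.88
ee_pos: [0.4774, -0.2492, 0.1566]
tcp_rot: [180.0, -0.0, 39.5]
wrist_force: [-1.1, 1.0, 3.8]
opening: 0.0177
```

The collar is down on the plate. I'll release and rise.

```bash
python3 -m handwheel '[[0,0,0,0,0,0],[0,0,0,0,0,0],[0,0,0,0,0,0],[0,0,0,0,0,0],[0,0,0,0,0,0],[0,0,0,0,0,0],[0,0,0,0,0,0],[0,0,0,0,0,0]]' -0.2
python3 -m handwheel '[[0,0,-0.005,0,0,0],[0,0,-0.01,0,0,0],[0,0,-0.015,0,0,0],[0,0,-0.02,0,0,0],[0,0,-0.025,0,0,0],[0,0,-0.03,0,0,0],[0,0,-0.03,0,0,0],[0,0,-0.01,0,0,0]]'
python3 -m handwheel '[[-0.01,0,-0.01,0,0,0],[-0.02,0,-0.01,0,0,0],[-0.02,0,0,0,0,0],[-0.01,0,0,0,0,0],[0,0,0,0,0,0],[0,0,0,0,0,0],[0,0,0,0,0,0],[0,0,0,0,0,0]]'
python3 - <<'E'
from h import *
c,o=grab('wrist'); s0=np.load('scene.npy',allow_pickle=True).item()
m=rect(c,.19,[.4765,-.249],.008,.018); print(len(m),m.mean(0),m[:,2].std(),cv2.minAreaRect((m[:,:2]*1000).astype(np.float32)))
s,_=grab('scene'); a=cv2.resize(s['img'][120:370,230:430,::-1],None,fx=2.4,fy=2.4,interpolation=cv2.INTER_CUBIC); cv2.imwrite('pics/final.png',a)
for u,v in [(340,155),(335,180)]: print(dep(s,u,v))
E
```

```text
time: 20.55
ee_pos: [0.4773, -0.2491, 0.1562]
tcp_rot: [-180.0, 0.0, 39.5]
wrist_force: [0.1, 0.4, -0.7]
opening: 0.0341
time: 21.22
ee_pos: [0.4777, -0.2493, 0.3068]
tcp_rot: [179.7, -0.1, 39.5]
wrist_force: [0.5, -0.6, 1.0]
opening: 0.0342
time: 21.88
ee_pos: [0.4314, -0.2869, 0.3208]
tcp_rot: [-180.0, 0.0, 39.5]
wrist_force: [0.0, 0.4, 0.4]
opening: 0.0344
804 [ 0.47591086 -0.25033929  0.18871607] 0.0010230721774335452 ((475.7759094238281, -250.5703125), (17.418230056762695, 17.883708953857422), 39.51671600341797)
[0.57001326 0.14567063 0.21979376]
[0.55276817 0.03372916 0.2195164 ]
```

```bash
python3 -c "
from h import *
print(order.job_done())"
```

```text
the job is handed in; nothing more can be done
None
```

The lid is ajar, the rod is back in the stand's middle hole, and the job is handed in at about 22 s of the 72 s allowed.

**What I did:** I took the square-handled rod from the middle hole and entered the release slot. I touched the bar at about 5 N and slid along it until the force fell away over the hole, about 18 mm to −y of the slot's centre. I then pushed the plunger to about 9 N, and the lid sprang open. After that I drew the rod straight out and hung it back.

**Last checks:**
- **Lid:** its front edge read about 0.22 m, against 0.185 m when shut, and it stayed there after the rod was withdrawn.
- **Rod:** the handle top is at 0.1887 m, against 0.1886 m before, and within about 1 mm sideways. The collar's contact on the plate was felt on the way down, and the gripper is open and clear.

**Problems and disagreements:**
- **Joint limit:** joint 6 reached its limit once in transit and tilted the tool about 3°. I corrected this before entering the slot.
- **Camera offset:** the wrist camera showed the rod tip about 1.5 mm from where I predicted it, so I aimed by the picture instead.
- **Last picture:** it could not be viewed because the 12-picture limit was reached. The final checks therefore rest on depth and force readings. The neighbouring tools and other objects were not checked again, but no unexpected contact forces appeared at the end of any move.

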